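# Trip test of the kettle's safety socket

### The arm

A 7-joint arm with a two-finger parallel gripper is mounted at the origin on the work surface. World frame = base frame: x ahead of the robot, y to its left, z up, the work surface at z = 0. Lengths are in m, angles in rad, forces in N, time in s.
With the tool pointing down it reaches from about 0.4 to 0.85 m from the base axis. Payload 4.5 kg.
Tool frame: the origin (TCP) lies midway between the tips of the shut fingers; the grasp point (between the pads) lies 19 mm behind it; z points along the fingers, y is the direction in which the jaws open and shut (so a half turn about z gives the same grasp; the last joint's range is limited). The gripper opens to 85 mm and grips with 20 to 120 N. Pads are 22 mm wide; open, the fingers measure 114 mm over their backs; the gripper's body (76 mm by 85 mm) begins 54 mm behind the grasp point. The pads swing forward as they close: fully open they stand 13 mm farther back than shut.
Start: joints at [-1.245, 0.689, -0.195, 1.565, 0.157, 0.902, -0.215], TCP at [0.18, 0.599, 0.231] pointing down, gripper open.
Joint ranges: [-3.01, 3.01], [-0.46, 2.08], [-1.47, 1.51], [0.13, 2.56], [-1, 4.14], [0.04, 2.09], [-2.66, 2.66]. Speed limits (rad/s): [2.57, 2.57, 3.14, 3.14, 3.14, 3.14, 3.14].

### API

Orientations are given as a 3x3 rotation matrix whose columns are the frame's x, y, z axes.
In Python, from station import get_obs, get_image, camera_params, job_done gives the robot as it stands.
- The arm moves only by the shell command python3 -m pendant 'ROWS' [FORCE]. ROWS is JSON, a list of rows, each an object with "xyz": the shift along the tool's x, y, z in m, a list of three; "yaw": the turn about the tool's z in degrees; "claw": the opening, from 0 (shut) to 1 (fully open). A call has 1 to 5 rows; each row is the pose to reach, as a shift and turn from the pose commanded when the call began, along the tool's axes at that moment; what a row does not reach only later rows make up. A row lasts 1/8 s, in which the tool goes at most 62.5 mm and 10.7 degrees, less where a joint would pass 70% of its speed; a pose out of reach is approached as far as the arm can. A call with a gripper value outside its range is refused whole. The fingers move at their own pace and stop on an object; FORCE is the grip in N (left out, the last holds). Time passes only in rows, so rows that repeat a pose let the fingers close. It gives the time, the measured TCP pose, the force and the opening at its end, in the units of the state.
- get_obs(): the state, without advancing time (a new reading comes with each control period).
- get_image(name): name is "side" or "top" or "wrist"; returns the picture (400x640x3 uint8, red, green, blue); there is no depth.
- camera_params(name): a dict with "fx", "fy", "cx", "cy" (pixels), "world_from_camera" (4x4, takes a point from camera to world coordinates). Camera axes: x right, y up, looking along -z (the intrinsics and any distortion apply to the point x, -y, -z); pixel columns grow to the right and rows downward; lengths in m; the calibration is good to about 2 mm. The wrist camera is an equidistant fisheye: a pixel r from the principal point sees the ray r / f radians off the axis. A picture is of the moment at which its call begins: read the wrist's pose just before it. camera_params takes no time and is no camera call; for the wrist camera it gives the pose at the moment of the call.
- job_done(): hands the job in, once; it reports no verdict.
The state is a dict: "time_s": time; "joint_positions": joint angles; "joint_vel": joint speeds; "joint_torque": joint torques, N m; "position": TCP position; "eef_rot": TCP orientation; "force": force on the tool from outside, world axes, zero at the start; "moment": the same for the moment, N m; "width": finger opening in m.
Only numpy, scipy, OpenCV 4.12 (cv2) and the standard library are available. Lean on these libraries where they do the work, as an engineer would, in place of code of your own. Each camera call takes 0.05 s, during which the arm holds its last target.

### The job

Test the safety socket unit that feeds the kettle: press its test button so that the lever trips and drops, then lift the lever back up until it latches and stays up by itself. Only after that, close the cover over the test button until it snaps shut behind its roller, and let go of everything. Leave the kettle, the tray and its glasses undisturbed.

Things in the scene. Friction and masses are not known exactly. Their poses are not given: they have to be found in the camera images.
- unit: Low grey socket unit with a steel top, fixed: 220 (its x) by 300 (its y) by 80 mm high. Origin: centre of its underside; x points from its front (towards the robot, two round sockets) to its back, y left, z up. Lever on its right half (y -80 mm), test button and cover on its left (y +75 mm). A rim 21 mm high stands round the button's front, left and right, 100 mm between its walls.
- lever (a joint): Angle in rad. About 0 (to 0.03): latched, up, leaning 10 degrees to the unit's front (-x). Grows as it drops to the front; 1.2: fully dropped. Upper stop -0.15. Lifting takes 2 to 7 N at the knob; below 0.25 it pushes a latch aside and the button dips. Lift it past 0, to the stop, to latch: the knob turns in a grip and can lag 15 mm, so aim beyond. Unlatched it drops again.
- lever_knob (a point): Centre of the lever's knob, a black cylinder 30 mm in diameter, 34 mm long, axis along the unit's y (its flat ends, 34 mm apart, can be pinched from above at any lever angle). 100 mm from the hinge line on a bar 12 mm thick: about 208 mm above the counter when latched, 129 mm (49 mm above the deck) when dropped.
- lever_hinge (a point): Middle of the lever's hinge line (parallel to the unit's y), 110 mm above the counter, at x = +50 mm, y = -80 mm in the unit.
- test (a joint): Travel of the test button in m: 0 out, 0.010 fully down. Sprung: about 3 N to start, 5 N fully down; the lever trips on the way down, at about 4 to 8 mm, and drops within 0.5 s.
- test_top (a point): Centre of the flat top of the test button, a white disc-shaped plunger 44 mm in diameter; 100 mm above the counter when out, pressed straight down.
- flap (a joint): Cover over the button, angle in rad. 0: shut, level; 1.57: upright; starts open, leaning to the unit's front (1.75 to 1.97; stop 2.05). Stays where left when steep; below about 0.8 it sinks by itself in about 1 s until it rests on the roller catch at about 0.09, ajar. Then 4 to 8 N downwards at its free edge snap it past the sprung roller to 0, where it is held.
- flap_hinge (a point): Middle of the cover's hinge line (parallel to the unit's y), 110 mm above the counter, at x = -75 mm, y = +75 mm in the unit.
- flap_edge (a point): Middle of the cover's free edge on its outer face. The cover is a flat white plate 122 mm from hinge line to free edge, 112 mm wide, 5 mm thick, its outer face 6 mm off the hinge line; shut, its top is 116 mm above the counter and the free edge points to the unit's back (+x).
- kettle: Small stainless kettle, 132 mm in diameter, 122 mm high over its lid knob, spout along its x, handle folded down. Origin: centre of its underside. Stands on the counter to one side of the unit. Bystander.
- tray: Oval chrome tray, 270 mm (its x) by 205 mm (its y), 6 mm thick with a rim 15 mm high; fixed; on the other side of the unit. Origin: centre of its underside.
- glass_a: Tulip tea glass, 92 mm high, 55 mm wide at the rim, on the tray. Origin: centre of its underside. Bystander.
- glass_b: Second tulip tea glass, same shape, on the tray. Bystander.

How it is judged:
On the way, in this order (a step that is already met when the one before it is completed fails the run):
1. the test button is pressed in while the lever is still latched up (value of joint test above 0.003 m and value of joint lever below 0.08 rad).
2. the lever has dropped (value of joint lever above 1 rad), for 0.1 s.
3. the lever is lifted back and up (value of joint lever below 0.08 rad and value of joint test below 0.003 m), for 0.3 s.
4. the cover is shut behind its roller (value of joint flap below 0.03 rad), for 0.2 s.
At the end, for the whole second after the job is handed in: The lever stands latched (within 0.08 rad of 0), the cover is shut (under 0.03 rad), the button is out (under 3 mm), and the kettle and both glasses stand upright where they were (all of step 3 and value of joint flap below 0.03 rad and angle between each of kettle, glass_a, glass_b's own z axis and vertical below 0.15 rad); the robot touches nothing.
It fails at once if the kettle is moved by more than 20 mm (distance of kettle from where it was at the start of the episode above 0.02 m).
It fails at once if a glass is moved by more than 20 mm (distance of any of glass_a, glass_b from where it was at the start of the episode above 0.02 m).
It also fails if it takes over 72 s, if anything falls off the work surface, if the arm or the gripper's body presses on something with over 40 N, if the wrist force passes 120 N, or if a joint passes its speed limit or range.

## Working session

There is one attempt and no reset: what is moved stays moved. The work goes in short steps, Python scripts to look and compute and a shell command to move; the robot and the scene stay as the last step left them, time stands still between calls to the robot, and variables do not carry over. Pictures are saved under pics/ and viewed, and the job is handed in when it is done.

```bash
mkdir -p pics; ls
python3 - <<'E'
from station import *
import cv2,numpy as np
np.set_printoptions(precision=4,suppress=True)
o=get_obs(); print(o['time_s'],o['position'],o['eef_rot'],o['width'],o['force'])
for n in("top","side"):
    p=camera_params(n); print(n,p)
    cv2.imwrite(f"pics/{n}0.png",cv2.cvtColor(get_image(n),cv2.COLOR_RGB2BGR))
E
```

```text
pics
0.0 [0.1796 0.5979 0.2305] [[-0.9578  0.2876 -0.0004]
 [ 0.2876  0.9578 -0.0018]
 [-0.0001 -0.0018 -1.    ]] 0.08581131208048265 [-0.313  -0.3805  1.3317]
top {'fx': 415.1658951787232, 'fy': 415.1658951787232, 'cx': 314.7633423108871, 'cy': 202.6088665473513, 'world_from_camera': array([[-0.0549,  0.9769, -0.2064,  0.3227],
       [-0.9985, -0.0536,  0.0119, -0.0133],
       [ 0.0006,  0.2068,  0.9784,  1.3834],
       [ 0.    ,  0.    ,  0.    ,  1.    ]])}
side {'fx': 512.8729766821955, 'fy': 512.8729766821955, 'cx': 315.9337465834754, 'cy': 205.11342075964444, 'world_from_camera': array([[ 0.7231,  0.5368, -0.4348, -0.067 ],
       [-0.6908,  0.568 , -0.4474, -0.6392],
       [ 0.0068,  0.6238,  0.7815,  1.2524],
       [ 0.    ,  0.    ,  0.    ,  1.    ]])}
```

View pics/top0.png

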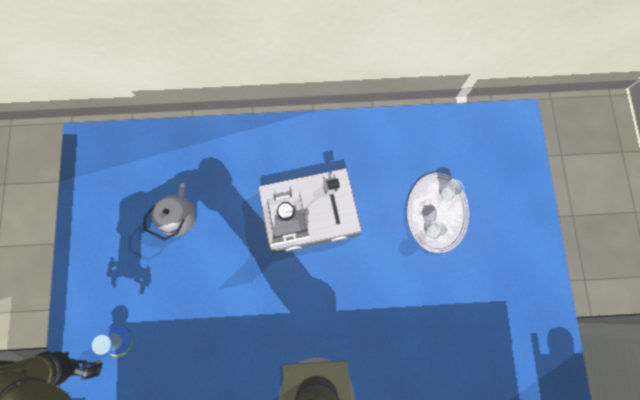

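View pics/side0.png

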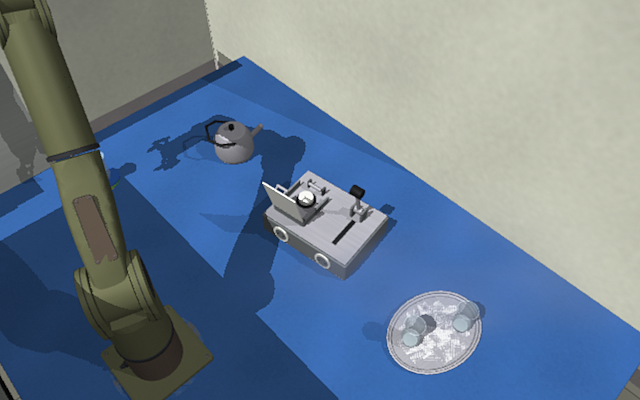

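The top view shows the unit at about (310,210), the button at (286,211), the knob at (333,184), the kettle on the left and the tray on the right. I'll enlarge both views.

Run:
```python
import cv2
a=cv2.imread("pics/top0.png")[150:270,240:380]; cv2.imwrite("pics/top0z.png",cv2.resize(a,None,fx=5,fy=5,interpolation=cv2.INTER_CUBIC))
a=cv2.imread("pics/side0.png")[160:290,250:410]; cv2.imwrite("pics/side0z.png",cv2.resize(a,None,fx=4.5,fy=4.5,interpolation=cv2.INTER_CUBIC))
```

```text
(no output)
```

View pics/top0z.png

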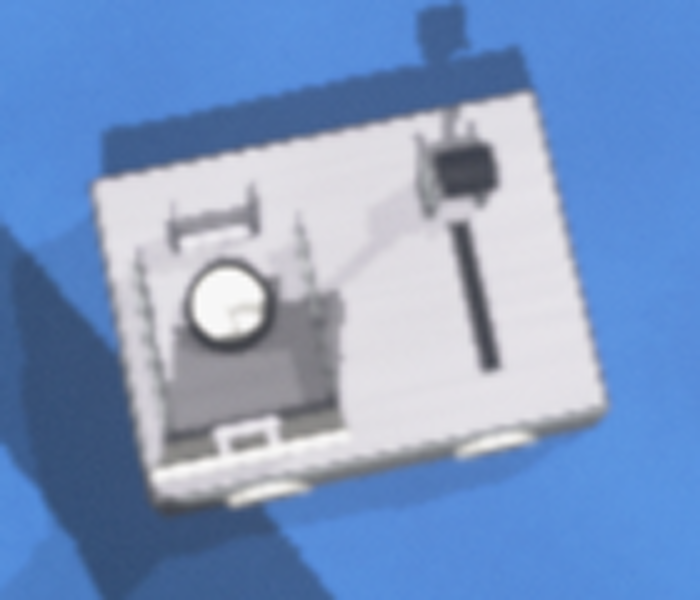

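View pics/side0z.png

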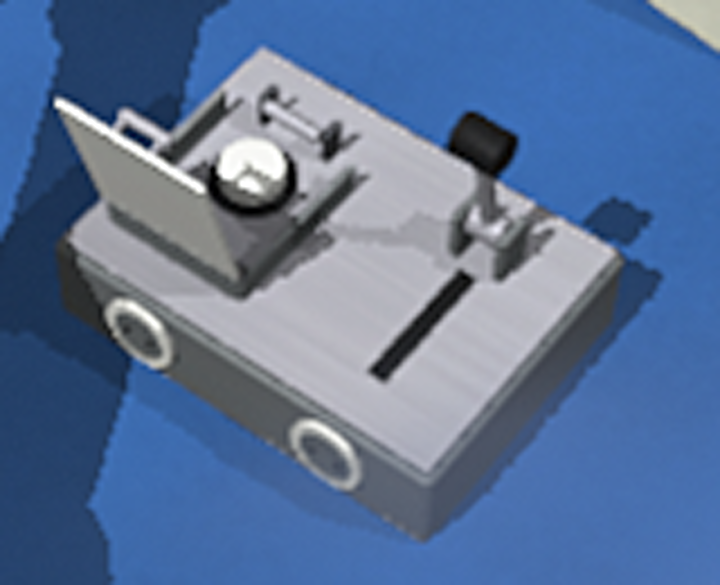

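```bash
cat > h.py <<'E'
import numpy as np, cv2
from station import *
np.set_printoptions(precision=4,suppress=True)
def ray(n,uv,p=None):
    p=p or camera_params(n); T=p['world_from_camera']
    d=np.array([(uv[0]-p['cx'])/p['fx'],-(uv[1]-p['cy'])/p['fy'],-1.0])
    return T[:3,3],T[:3,:3]@d
def onz(n,uv,z):
    o,d=ray(n,uv); return o+d*(z-o[2])/d[2]
def proj(n,P):
    p=camera_params(n);T=p['world_from_camera'];c=T[:3,:3].T@(np.asarray(P)-T[:3,3])
    return np.array([p['cx']+p['fx']*c[0]/-c[2],p['cy']-p['fy']*c[1]/-c[2]])
def wrist_ray(uv,p):
    T=p['world_from_camera'];x=uv[0]-p['cx'];y=uv[1]-p['cy'];r=np.hypot(x,y)/p['fx'];a=np.arctan2(y,x)
    return T[:3,3],T[:3,:3]@np.array([np.sin(r)*np.cos(a),-np.sin(r)*np.sin(a),-np.cos(r)])
E
python3 - <<'E'
from h import *
t=lambda q:(240+q[0]/5-.4,150+q[1]/5-.4)
s=lambda q:(250+q[0]/4.5-.4,160+q[1]/4.5-.4)
loc=np.array([[110,150],[110,-150],[-110,-150],[-110,150]])/1000.
T=[onz("top",t(q),.08)[:2] for q in[(93,182),(537,92),(605,405),(153,500)]]
S=[onz("side",s(q),.08)[:2] for q in[(264,48),(622,258),(430,472),(72,240)]]
def fit(A,B):
    A=np.array(A);B=np.array(B);a=A-A.mean(0);b=B-B.mean(0)
    yaw=np.arctan2((a[:,0]*b[:,1]-a[:,1]*b[:,0]).sum(),(a*b).sum())
    R=np.array([[np.cos(yaw),-np.sin(yaw)],[np.sin(yaw),np.cos(yaw)]])
    t=B.mean(0)-R@A.mean(0); return yaw,t,R,B-(A@R.T+t)
for n,X in(("top",T),("side",S)):
    yaw,tt,R,res=fit(loc,X); print(n,np.degrees(yaw),tt,res*1000)
    print('button',tt+R@[0,.075])
print('btn',onz("top",t((229,303)),.1),onz("side",s((251,163)),.1))
print('knob',onz("top",t((465,170)),.208),onz("side",s((484,145)),.208))
yaw,tt,R,res=fit(np.r_[loc,loc],np.r_[T,S]);print(np.degrees(yaw),tt)
W=lambda x,y:tt+R@[x,y]
print('knobpred',W(.05-.0174,-.08),'flaphinge',W(-.075,.075))
print('slot', 'kettle',onz("top",(172,215),.06),'glass',onz("top",(450,188),.09),onz("top",(435,230),.09))
E
```

```text
top 8.58241077439843 [ 0.5811 -0.0101] [[-4.8904 -4.0227]
 [-4.9291  1.3897]
 [ 4.6775  5.87  ]
 [ 5.1419 -3.237 ]]
button [0.5699 0.064 ]
side 8.609184721701853 [ 0.5824 -0.0129] [[-5.5381 -3.9408]
 [-8.2429  3.2698]
 [ 5.3894  8.7208]
 [ 8.3915 -8.0499]]
button [0.5712 0.0613]
btn [0.5742 0.0647 0.1   ] [0.5756 0.0668 0.1   ]
knob [ 0.6246 -0.0828  0.208 ] [ 0.625  -0.0839  0.208 ]
8.595681001432274 [ 0.5818 -0.0115]
knobpred [ 0.626  -0.0857] flaphinge [0.4964 0.0515]
slot kettle [0.5863 0.4343 0.06  ] glass [ 0.6197 -0.4649  0.09  ] [ 0.4871 -0.4013  0.09  ]
```

```bash
python3 -m pendant '[{"xyz":[-0.02,-0.015,-0.03],"yaw":-5,"claw":0},{"xyz":[-0.06,-0.045,-0.06],"yaw":-10,"claw":0},{"xyz":[-0.10,-0.075,-0.08],"yaw":-15,"claw":0},{"xyz":[-0.14,-0.105,-0.08],"yaw":-20,"claw":0},{"xyz":[-0.18,-0.135,-0.08],"yaw":-25,"claw":0}]'
python3 - <<'E'
from h import *
o=get_obs(); p=o['position'];R=o['eef_rot'];print(o['time_s'],p,R,o['width'])
print("to above button z.3:",R.T@(np.array([.5745,.065,.30])-p))
w=camera_params("wrist");print(w, R.T@(w['world_from_camera'][:3,3]-p))
E
```

```text
time_s: 0.72
position: [0.3142, 0.416, 0.3113]
eef_rot: [[-0.989, -0.147, 0.0], [-0.147, 0.989, -0.0], [-0.0, -0.0, -1.0]]
force: [0.6, 0.5, 0.6]
width: -0.0
0.725 [0.3142 0.416  0.3113] [[-0.9891 -0.1469  0.0003]
 [-0.1469  0.9891 -0.0001]
 [-0.0003 -0.0001 -1.    ]] -3.341365155007966e-05
to above button z.3: [-0.2059 -0.3854  0.0114]
{'fx': 309.70691628693146, 'fy': 309.70691628693146, 'cx': 319.5496852661945, 'cy': 197.09123050483333, 'world_from_camera': array([[-0.1478, -0.9469, -0.2857,  0.243 ],
       [ 0.989 , -0.1415, -0.0427,  0.4056],
       [-0.    , -0.2889,  0.9574,  0.4537],
       [ 0.    ,  0.    ,  0.    ,  1.    ]])} [ 0.0719  0.0002 -0.1424]
```

```bash
python3 -m pendant '[{"xyz":[-0.02,-0.04,0],"yaw":0,"claw":0},{"xyz":[-0.05,-0.09,0],"yaw":0,"claw":0},{"xyz":[-0.08,-0.14,0],"yaw":0,"claw":0},{"xyz":[-0.11,-0.19,0],"yaw":0,"claw":0},{"xyz":[-0.135,-0.24,0],"yaw":0,"claw":0}]' >/dev/null;  python3 -m pendant '[{"xyz":[-0.02,-0.04,0],"yaw":0,"claw":0},{"xyz":[-0.04,-0.08,0],"yaw":0,"claw":0},{"xyz":[-0.06,-0.12,0],"yaw":0,"claw":0},{"xyz":[-0.07,-0.14,0],"yaw":0,"claw":0},{"xyz":[-0.07,-0.14,0],"yaw":0,"claw":0}]'
python3 - <<'E'
from h import *
o=get_obs(); p=o['position'];R=o['eef_rot'];print(o['time_s'],p,o['joint_positions'])
w=camera_params("wrist");np.save("w1.npy",w['world_from_camera'])
cv2.imwrite("pics/w1.png",cv2.cvtColor(get_image("wrist"),cv2.COLOR_RGB2BGR))
print("to button z.3:",R.T@(np.array([.5745,.065,.30])-p))
E
```

```text
time_s: 1.98
position: [0.5713, 0.0689, 0.3106]
eef_rot: [[-0.99, -0.14, -0.001], [-0.14, 0.99, -0.001], [0.001, -0.001, -1.0]]
force: [-0.8, 0.2, -0.4]
width: -0.0003
1.975 [0.5713 0.0689 0.3106] [-0.0119  0.544  -0.3159  1.6084  0.1905  1.0207  1.3259]
to button z.3: [-0.0026 -0.0043  0.0106]
```

View pics/w1.png

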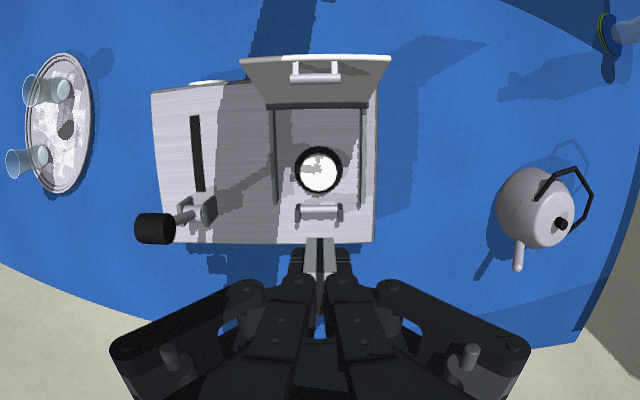

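The wrist view shows the button top centred at (319,173), the knob at (155,228) and the cover edge at y≈58 with a bracket on its inner face.

Run:
```python
from h import *
p=camera_params("wrist");p['world_from_camera']=np.load("w1.npy")
def z(uv,h):
    o,d=wrist_ray(uv,p);return o+d*(h-o[2])/d[2]
im=cv2.imread("pics/w1.png");m=cv2.inRange(im,(225,225,225),(255,255,255))
n,l,s,c=cv2.connectedComponentsWithStats(m[140:205,285:350]);print(s[1:],c[1:])
print('btn',z((319,172.5),.1),'knob',z((155,228),.208))
for q in((153,93),(378,82),(160,243),(373,241)):print(z(q,.08))
for q in((242,58),(390,57)):print('edge',z(q,.23))
```

```text
[[ 18  17  14   9  73]
 [ 16  17  36  33 689]] [[24.9452 21.5205]
 [35.6023 35.5544]]
btn [0.5757 0.069  0.1   ] knob [ 0.6255 -0.081   0.208 ]
[ 0.5013 -0.1607  0.08  ]
[0.4592 0.1236 0.08  ]
[ 0.7138 -0.1471  0.08  ]
[0.6617 0.1541 0.08  ]
edge [ 0.471  -0.0015  0.23  ]
edge [0.4556 0.1037 0.23  ]
```

```bash
R='[{"xyz":[0,0,0],"yaw":-10,"claw":0},{"xyz":[0,0,0],"yaw":-20,"claw":0},{"xyz":[0,0,0],"yaw":-30,"claw":0},{"xyz":[0,0,0],"yaw":-40,"claw":0},{"xyz":[0,0,0],"yaw":-50,"claw":0}]'; python3 -m pendant '[{"xyz":[0,0,0],"yaw":-10,"claw":0},{"xyz":[0,0,0],"yaw":-20,"claw":0},{"xyz":[0,0,0],"yaw":-30,"claw":0},{"xyz":[0,0,0],"yaw":-40,"claw":0},{"xyz":[0,0,0],"yaw":-50,"claw":0}]'
python3 - <<'E'
from h import *
o=get_obs();print(o['joint_positions'],o['position'])
E
```

```text
time_s: 2.65
position: [0.5697, 0.0733, 0.3114]
eef_rot: [[-0.518, -0.855, -0.001], [-0.855, 0.518, 0.001], [-0.0, 0.001, -1.0]]
force: [0.4, -0.1, -0.6]
width: -0.0004
[ 0.1229  0.5737 -0.5639  1.6029  0.337   1.0641  2.0634] [0.5697 0.0733 0.3114]
```

```bash
for i in 1 2 3; do python3 -m pendant '[{"xyz":[0,0,0],"yaw":10,"claw":0},{"xyz":[0,0,0],"yaw":20,"claw":0},{"xyz":[0,0,0],"yaw":30,"claw":0},{"xyz":[0,0,0],"yaw":40,"claw":0},{"xyz":[0,0,0],"yaw":50,"claw":0}]' >/dev/null; done; python3 -m pendant '[{"xyz":[0,0,0],"yaw":10,"claw":0},{"xyz":[0,0,0],"yaw":20,"claw":0},{"xyz":[0,0,0],"yaw":30,"claw":0},{"xyz":[0,0,0],"yaw":40,"claw":0},{"xyz":[0,0,0],"yaw":50,"claw":0}]' >/dev/null; python3 -m pendant '[{"xyz":[0,0,0],"yaw":10,"claw":0},{"xyz":[0,0,0],"yaw":20,"claw":0},{"xyz":[0,0,0],"yaw":30,"claw":0},{"xyz":[0,0,0],"yaw":30,"claw":0},{"xyz":[0,0,0],"yaw":30,"claw":0}]'
python3 - <<'E'
from h import *
o=get_obs();p=o['position'];R=o['eef_rot'];print(o['joint_positions'],p,o['force'])
print("to button z.115:",R.T@(np.array([.5755,.0665,.115])-p))
E
```

```text
time_s: 5.78
position: [0.5704, 0.0723, 0.3111]
eef_rot: [[0.989, 0.149, -0.001], [0.149, -0.989, 0.001], [-0.001, -0.001, -1.0]]
force: [0.6, 0.6, -0.2]
width: 0.0002
[-0.5394  0.59    0.5845  1.6374 -0.3681  1.0268 -1.2613] [0.5704 0.0723 0.3111] [ 0.6249  0.6096 -0.1949]
to button z.115: [0.0043 0.0067 0.1961]
```

```bash
python3 -m pendant '[{"xyz":[0.008,0.006,0.04],"yaw":0,"claw":0},{"xyz":[0.008,0.006,0.09],"yaw":0,"claw":0},{"xyz":[0.008,0.006,0.14],"yaw":0,"claw":0},{"xyz":[0.008,0.006,0.18],"yaw":0,"claw":0},{"xyz":[0.008,0.006,0.18],"yaw":0,"claw":0}]'
python3 - <<'E'
from h import *
for n in("side","wrist"):cv2.imwrite(f"pics/{n}2.png",cv2.cvtColor(get_image(n),cv2.COLOR_RGB2BGR))
a=cv2.imread("pics/side2.png")[110:310,200:460];cv2.imwrite("pics/side2.png",cv2.resize(a,None,fx=3,fy=3))
E
```

```text
time_s: 6.4
position: [0.5773, 0.0668, 0.1289]
eef_rot: [[0.989, 0.146, -0.006], [0.146, -0.989, 0.001], [-0.006, -0.002, -1.0]]
force: [-1.0, 0.2, 0.6]
width: 0.0001
```

View pics/side2.png

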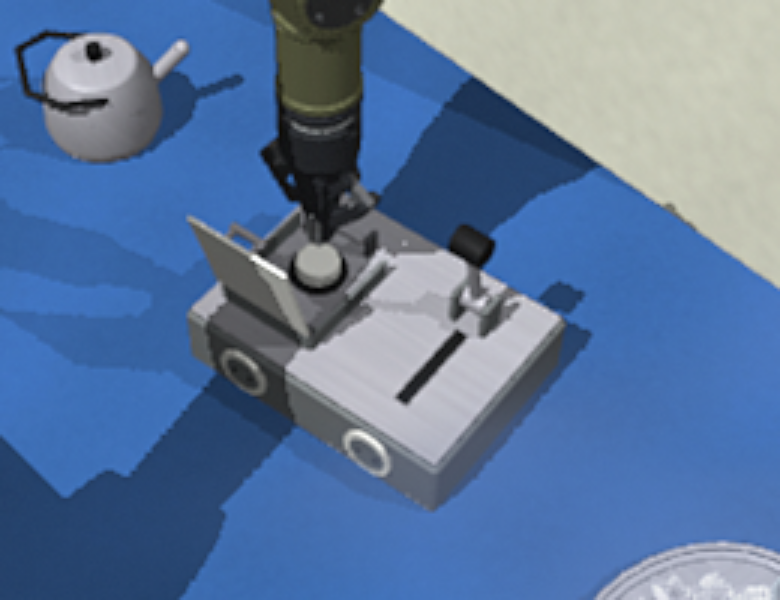

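View pics/wrist2.png

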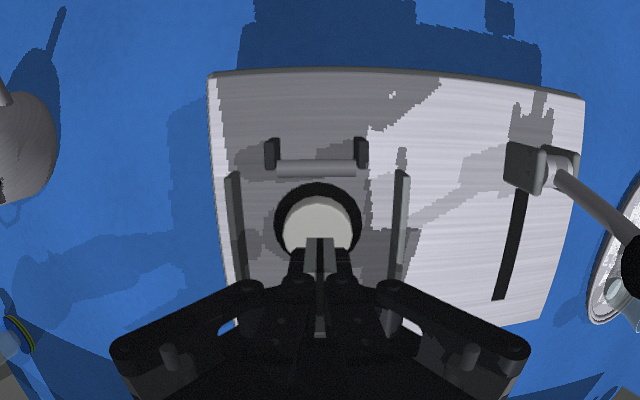

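Fingertips are over the button. Now the press, in small steps.

```bash
python3 -m pendant '[{"xyz":[0,0,0.02],"yaw":0,"claw":0},{"xyz":[0,0,0.027],"yaw":0,"claw":0},{"xyz":[0,0,0.030],"yaw":0,"claw":0},{"xyz":[0,0,0.033],"yaw":0,"claw":0},{"xyz":[0,0,0.036],"yaw":0,"claw":0}]'; python3 -m pendant '[{"xyz":[0,0,0.002],"yaw":0,"claw":0},{"xyz":[0,0,0.004],"yaw":0,"claw":0},{"xyz":[0,0,0.004],"yaw":0,"claw":0},{"xyz":[0,0,0.004],"yaw":0,"claw":0}]'
python3 - <<'E'
from h import *
cv2.imwrite("pics/w3.png",cv2.cvtColor(get_image("wrist"),cv2.COLOR_RGB2BGR))
E
```

```text
time_s: 7.12
position: [0.5804, 0.0663, 0.0961]
eef_rot: [[0.99, 0.144, 0.002], [0.144, -0.99, 0.0], [0.002, -0.0, -1.0]]
force: [0.1, 1.0, 3.8]
width: -0.0001
time_s: 7.62
position: [0.5804, 0.0663, 0.0916]
eef_rot: [[0.99, 0.144, 0.001], [0.144, -0.99, 0.0], [0.001, 0.0, -1.0]]
force: [1.9, 0.9, 4.0]
width: 0.0
```

View pics/w3.png

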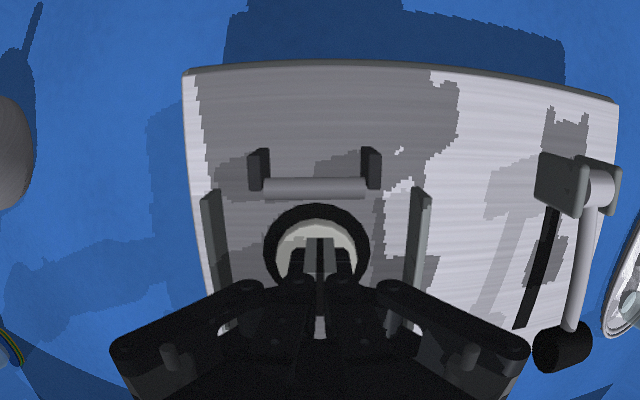

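Lever has dropped. I'll retract, open, move above the dropped knob and locate it.

```bash
python3 -m pendant '[{"xyz":[0,0,-0.05],"yaw":0,"claw":0},{"xyz":[-0.01,0.02,-0.10],"yaw":0,"claw":0.3},{"xyz":[-0.03,0.07,-0.15],"yaw":0,"claw":0.6},{"xyz":[-0.05,0.12,-0.18],"yaw":0,"claw":0.8},{"xyz":[-0.05,0.16,-0.18],"yaw":0,"claw":0.8}]'
python3 - <<'E'
from h import *
o=get_obs();p=o['position'];R=o['eef_rot'];print(p)
w=camera_params("wrist");np.save("w4.npy",w['world_from_camera'])
for n in("side","top","wrist"):
    im=cv2.cvtColor(get_image(n),cv2.COLOR_RGB2BGR);cv2.imwrite(f"pics/{n}4.png",im)
a=cv2.imread("pics/side4.png")[160:290,250:410];b=cv2.imread("pics/wrist4.png")
cv2.imwrite("pics/side4z.png",cv2.resize(a,None,fx=4.5,fy=4.5))
print("to knob z.2",R.T@(np.array([.546,-.095,.2])-p))
E
```

```text
time_s: 8.3
position: [0.5521, -0.1012, 0.2731]
eef_rot: [[0.99, 0.143, 0.001], [0.143, -0.99, 0.0], [0.001, -0.0, -1.0]]
force: [0.7, 0.4, -0.1]
width: 0.0681
[ 0.5521 -0.1012  0.2731]
to knob z.2 [-0.0052 -0.007   0.0731]
```

View pics/side4z.png

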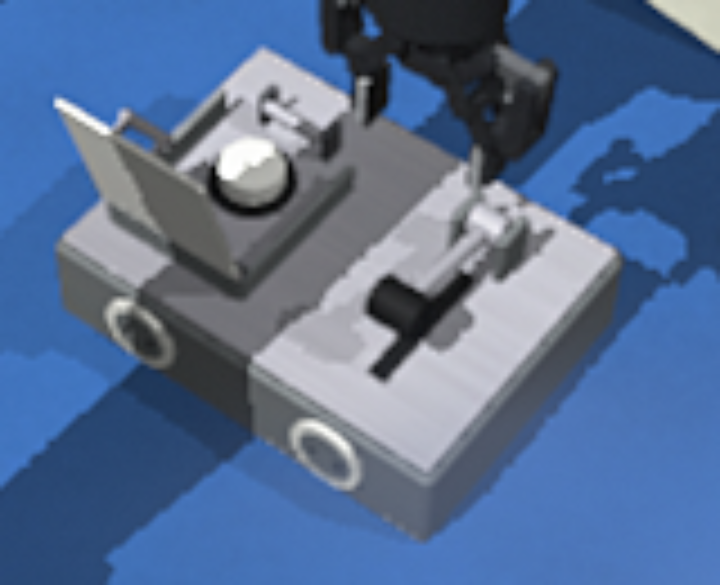

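View pics/wrist4.png

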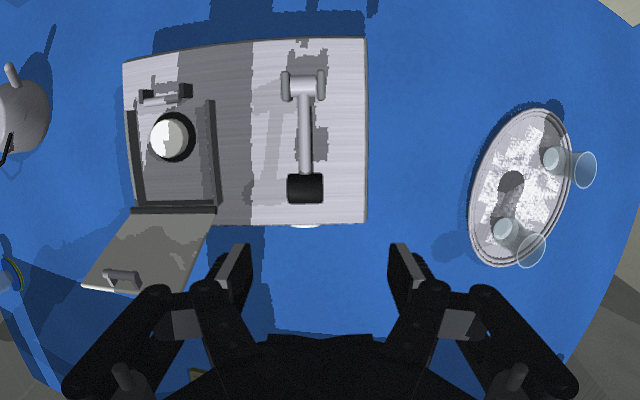

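Lever is down; knob at (305,188) in the wrist view and (397,302) in the zoomed side view.

Run:
```python
from h import *
p=camera_params("wrist");p['world_from_camera']=np.load("w4.npy")
o,d=wrist_ray((305,188),p)
for h in(.129,.135):print(o+d*(h-o[2])/d[2])
print(onz("side",(250+397/4.5,160+302/4.5),.129))
q=get_obs();P=q['position'];R=q['eef_rot']
o2,d2=ray("side",(250+397/4.5,160+302/4.5))
A=np.c_[d,-d2];s=np.linalg.lstsq(A,o2-o,rcond=None)[0];X=(o+d*s[0]);Y=o2+d2*s[1];print(X,Y)
for t in(X,):print(R.T@(np.array([*t[:2],.110])-P))
```

```text
[ 0.5481 -0.0874  0.129 ]
[ 0.5497 -0.0875  0.135 ]
[ 0.5492 -0.0927  0.129 ]
[ 0.5478 -0.0874  0.1277] [ 0.5503 -0.0917  0.127 ]
[-0.0017 -0.0157  0.1614]
```

```bash
python3 -m pendant '[{"xyz":[-0.002,-0.012,0.04],"yaw":0,"claw":0.8},{"xyz":[-0.002,-0.012,0.08],"yaw":0,"claw":0.8},{"xyz":[-0.002,-0.012,0.12],"yaw":0,"claw":0.8},{"xyz":[-0.002,-0.012,0.15],"yaw":0,"claw":0.8},{"xyz":[-0.002,-0.012,0.162],"yaw":0,"claw":0.8}]'; python3 -m pendant '[{"xyz":[0,0,0],"yaw":0,"claw":0.8}]'
python3 - <<'E'
from h import *
w=camera_params("wrist");np.save("w5.npy",w['world_from_camera'])
for n in("wrist","side"):
    im=cv2.cvtColor(get_image(n),cv2.COLOR_RGB2BGR);cv2.imwrite(f"pics/{n}5.png",im)
a=cv2.imread("pics/side5.png")[130:290,250:450];cv2.imwrite("pics/side5z.png",cv2.resize(a,None,fx=3.7,fy=3.7))
E
```

```text
time_s: 9.07
position: [0.5476, -0.0855, 0.1068]
eef_rot: [[0.989, 0.146, -0.005], [0.146, -0.989, 0.002], [-0.005, -0.003, -1.0]]
force: [-0.0, -0.4, 0.3]
width: 0.0682
time_s: 9.2
position: [0.5489, -0.0867, 0.1086]
eef_rot: [[0.989, 0.145, -0.002], [0.145, -0.989, 0.001], [-0.002, -0.001, -1.0]]
force: [0.6, 0.7, -0.0]
width: 0.0682
```

View pics/wrist5.png

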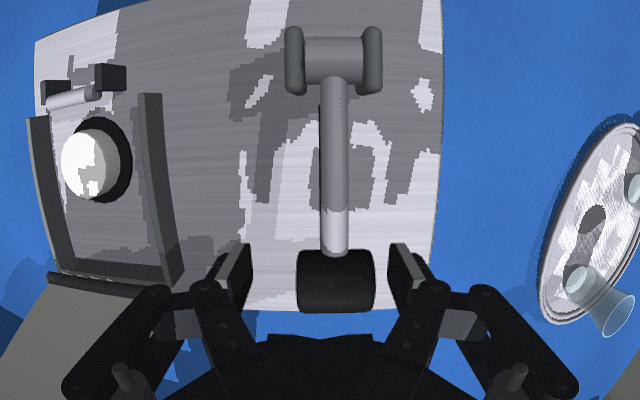

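View pics/side5z.png

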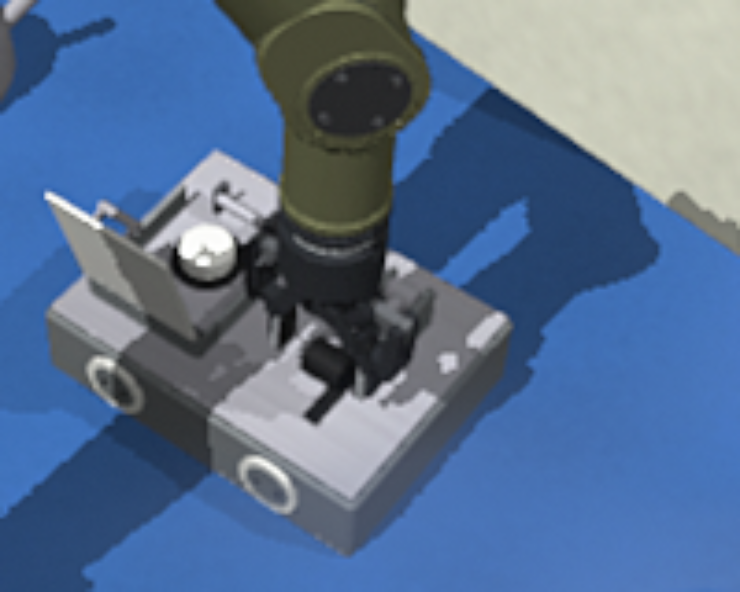

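Run:
```python
from h import *
p=camera_params("wrist");p['world_from_camera']=np.load("w5.npy")
q=get_obs();P=q['position'];R=q['eef_rot']
for uv in((336,250),(336,282),(336,312)):
  o,d=wrist_ray(uv,p)
  for h in(.129,.139):
    X=o+d*(h-o[2])/d[2];print(uv,h,X,R.T@(X-P))
```

```text
(336, 250) 0.129 [ 0.5637 -0.0917  0.129 ] [ 0.0128  0.0061 -0.0189]
(336, 250) 0.139 [ 0.5685 -0.0904  0.139 ] [ 0.0178  0.0055 -0.0289]
(336, 282) 0.129 [ 0.5472 -0.0945  0.129 ] [-0.0038  0.0065 -0.0189]
(336, 282) 0.139 [ 0.5534 -0.093   0.139 ] [ 0.0025  0.0059 -0.0289]
(336, 312) 0.129 [ 0.5297 -0.0975  0.129 ] [-0.0216  0.007  -0.019 ]
(336, 312) 0.139 [ 0.5374 -0.0957  0.139 ] [-0.0138  0.0063 -0.0289]
```

```bash
python3 -m pendant '[{"xyz":[-0.001,0.006,0],"yaw":0,"claw":0.6},{"xyz":[-0.001,0.006,0],"yaw":0,"claw":0.3},{"xyz":[-0.001,0.006,0],"yaw":0,"claw":0.2},{"xyz":[-0.001,0.006,0],"yaw":0,"claw":0.2},{"xyz":[-0.001,0.006,0],"yaw":0,"claw":0.2}]' 50
python3 - <<'E'
from h import *
im=cv2.cvtColor(get_image("wrist"),cv2.COLOR_RGB2BGR);cv2.imwrite("pics/w6.png",im)
th0=np.arctan2(1,0)
P0=.1*np.array([-np.sin(1.37),np.cos(1.37)])
for a in(1.2,1.05,.9,.75,.6,.45,.3,.15,0,-.1,-.2,-.3):
  f=a+.1745;X=.1*np.array([-np.sin(f),np.cos(f)])-P0;print(a,X)
E
```

```text
time_s: 9.93
position: [0.5496, -0.0936, 0.1103]
eef_rot: [[0.99, 0.144, 0.001], [0.144, -0.99, 0.001], [0.001, -0.001, -1.0]]
force: [-1.7, 1.2, 5.6]
width: 0.0335
1.2 [-0.0001 -0.0004]
1.05 [0.0039 0.014 ]
0.9 [0.0101 0.0277]
0.75 [0.0182 0.0403]
0.6 [0.0281 0.0515]
0.45 [0.0395 0.0612]
0.3 [0.0523 0.069 ]
0.15 [0.0661 0.0748]
0 [0.0806 0.0785]
-0.1 [0.0905 0.0798]
-0.2 [0.1005 0.08  ]
-0.3 [0.1105 0.0793]
```

View pics/w6.png

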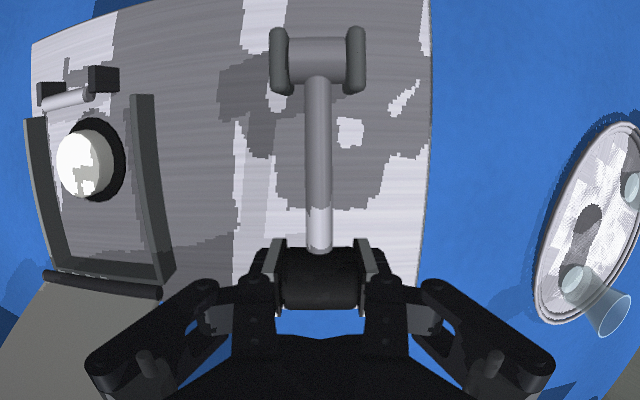

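Gripped (width 33.5 mm). Now I lift along the arc.

```bash
python3 -m pendant '[{"xyz":[0.004,0,-0.014],"yaw":0,"claw":0.2},{"xyz":[0.010,0,-0.028],"yaw":0,"claw":0.2},{"xyz":[0.018,0,-0.040],"yaw":0,"claw":0.2},{"xyz":[0.028,0,-0.052],"yaw":0,"claw":0.2},{"xyz":[0.040,0,-0.061],"yaw":0,"claw":0.2}]'; python3 -m pendant '[{"xyz":[0.013,0,-0.008],"yaw":0,"claw":0.2},{"xyz":[0.026,0,-0.014],"yaw":0,"claw":0.2},{"xyz":[0.041,0,-0.018],"yaw":0,"claw":0.2},{"xyz":[0.051,0,-0.019],"yaw":0,"claw":0.2},{"xyz":[0.061,0,-0.019],"yaw":0,"claw":0.2}]';  python3 -m pendant '[{"xyz":[0.004,0,0],"yaw":0,"claw":0.2},{"xyz":[0.008,0,0],"yaw":0,"claw":0.2},{"xyz":[0.008,0,0],"yaw":0,"claw":0.2}]'
python3 - <<'E'
from h import *
for n in("wrist","side"):
    im=cv2.cvtColor(get_image(n),cv2.COLOR_RGB2BGR);cv2.imwrite(f"pics/{n}7.png",im)
a=cv2.imread("pics/side7.png")[130:290,250:450];cv2.imwrite("pics/side7z.png",cv2.resize(a,None,fx=3.7,fy=3.7))
E
```

```text
time_s: 10.6
position: [0.5855, -0.0879, 0.1689]
eef_rot: [[0.989, 0.145, -0.008], [0.145, -0.989, 0.001], [-0.008, -0.002, -1.0]]
force: [-3.4, -1.7, -9.0]
width: 0.0332
time_s: 11.22
position: [0.6451, -0.0786, 0.1882]
eef_rot: [[0.99, 0.143, -0.01], [0.143, -0.99, 0.002], [-0.01, -0.004, -1.0]]
force: [-7.2, 1.5, -0.3]
width: 0.0336
time_s: 11.6
position: [0.6534, -0.0773, 0.1878]
eef_rot: [[0.99, 0.143, -0.009], [0.143, -0.99, 0.002], [-0.009, -0.003, -1.0]]
force: [-6.3, 1.3, 0.1]
width: 0.033
```

View pics/wrist7.png

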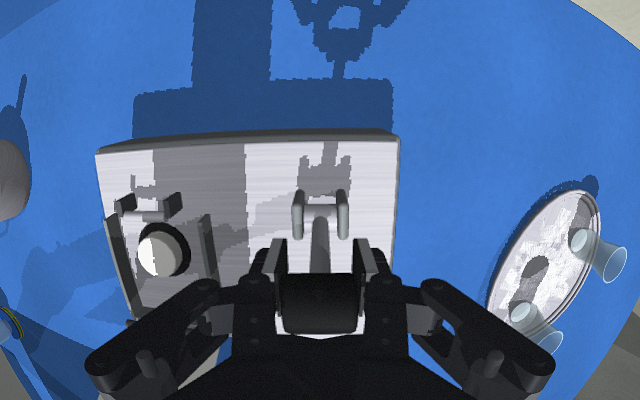

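View pics/side7z.png

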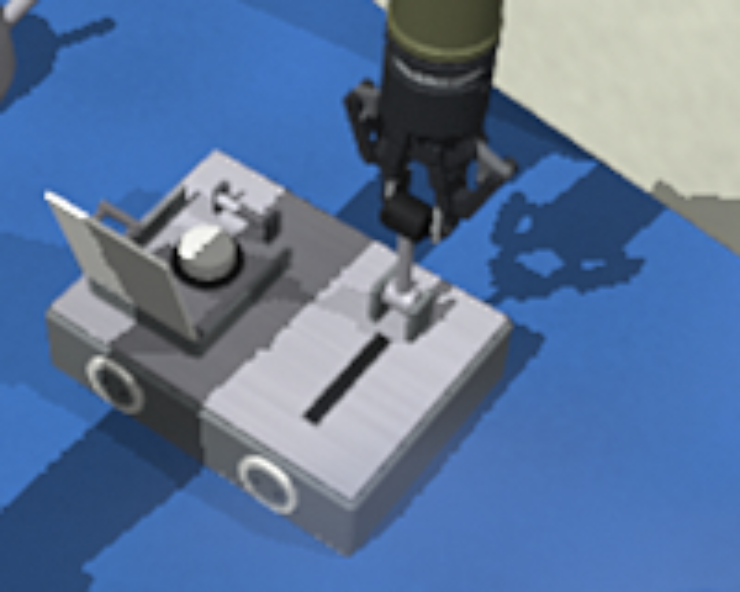

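```bash
python3 -m pendant '[{"xyz":[0.004,0,0],"yaw":0,"claw":0.2},{"xyz":[0.008,0,0],"yaw":0,"claw":0.2},{"xyz":[0.008,0,0],"yaw":0,"claw":0.2}]'
python3 - <<'E'
from h import *
X=onz("side",(250+405/3.7,130+216/3.7),.209);print(X)
im=cv2.cvtColor(get_image("side"),cv2.COLOR_RGB2BGR);cv2.imwrite("pics/s8.png",cv2.resize(im[130:290,250:450],None,fx=3.7,fy=3.7))
E
```

```text
time_s: 12.08
position: [0.6577, -0.0767, 0.1874]
eef_rot: [[0.99, 0.142, -0.017], [0.142, -0.99, 0.003], [-0.016, -0.005, -1.0]]
force: [-13.3, 1.0, 3.3]
width: 0.0334
[ 0.6376 -0.0804  0.209 ]
```

View pics/s8.png

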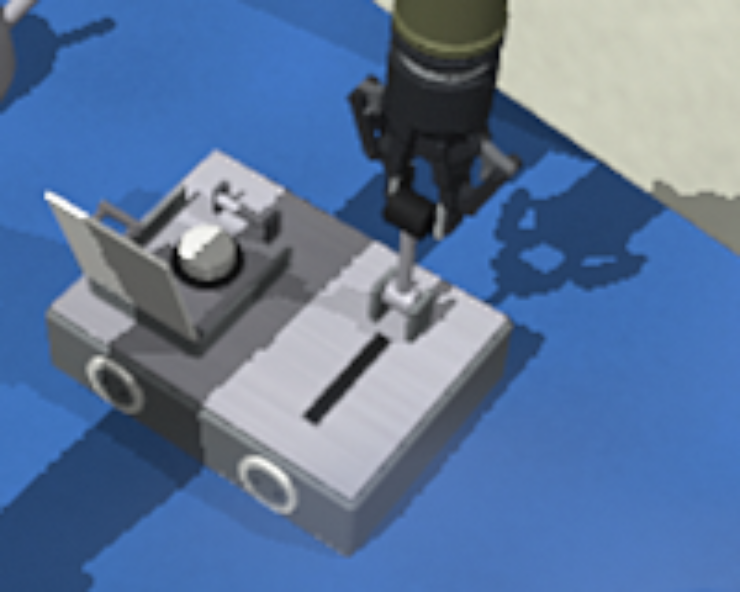

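The force rose to 13 N, so the lever is at its stop. I'll relax, open and lift off.

```bash
python3 -m pendant '[{"xyz":[-0.01,0,0],"yaw":0,"claw":0.2},{"xyz":[-0.018,0,0],"yaw":0,"claw":0.2},{"xyz":[-0.018,0,0],"yaw":0,"claw":0.5},{"xyz":[-0.018,0,0],"yaw":0,"claw":0.8},{"xyz":[-0.018,0,0],"yaw":0,"claw":0.8}]';python3 -m pendant '[{"xyz":[0,0,0],"yaw":0,"claw":0.8},{"xyz":[0,0,-0.03],"yaw":0,"claw":0.8},{"xyz":[0,0,-0.07],"yaw":0,"claw":0.8},{"xyz":[0,0,-0.1],"yaw":0,"claw":0.8},{"xyz":[0,0,-0.12],"yaw":0,"claw":0.8}]'
python3 - <<'E'
from h import *
w=camera_params("wrist");np.save("w9.npy",w['world_from_camera'])
for n in("wrist","side"):
    im=cv2.cvtColor(get_image(n),cv2.COLOR_RGB2BGR);cv2.imwrite(f"pics/{n}9.png",im)
a=cv2.imread("pics/side9.png")[130:290,250:450];cv2.imwrite("pics/side9z.png",cv2.resize(a,None,fx=3.7,fy=3.7))
print(get_obs()['joint_positions'])
E
```

```text
time_s: 12.75
position: [0.6481, -0.08, 0.1899]
eef_rot: [[0.99, 0.144, 0.001], [0.144, -0.99, -0.001], [0.001, 0.001, -1.0]]
force: [0.3, -0.2, 0.3]
width: 0.0684
time_s: 13.38
position: [0.6479, -0.0799, 0.3112]
eef_rot: [[0.99, 0.144, 0.002], [0.144, -0.99, -0.001], [0.002, 0.001, -1.0]]
force: [0.9, -0.0, 0.1]
width: 0.068
[-0.2211  0.704   0.552   1.3913 -0.3817  1.1472 -1.0469]
```

View pics/wrist9.png

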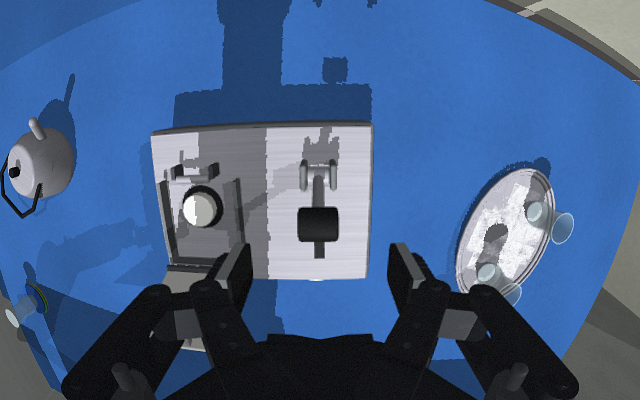

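View pics/side9z.png

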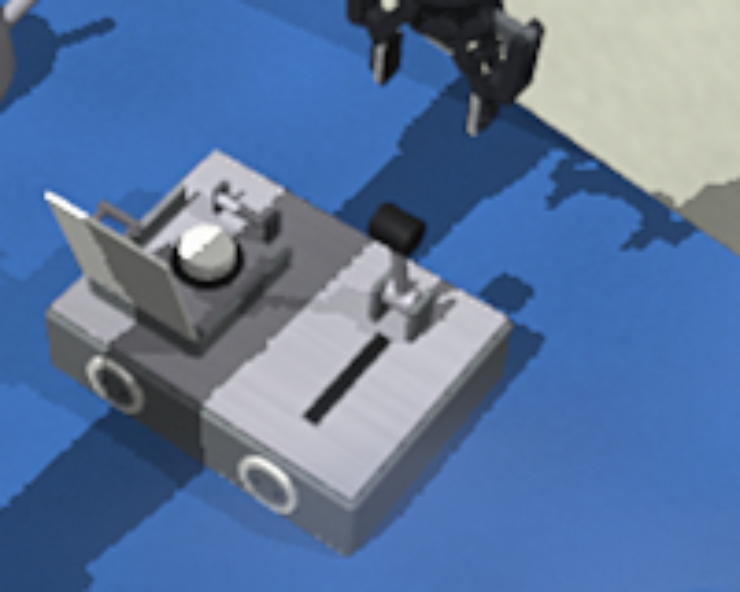

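The lever matches its initial latched position (side pixel 357,192) and the button is out. Next I go to the front of the cover with closed fingers.

```bash
python3 -m pendant '[{"xyz":[-0.03,-0.02,0],"yaw":0,"claw":0},{"xyz":[-0.07,-0.05,0],"yaw":0,"claw":0},{"xyz":[-0.115,-0.085,0],"yaw":0,"claw":0},{"xyz":[-0.16,-0.12,0],"yaw":0,"claw":0},{"xyz":[-0.205,-0.153,0],"yaw":0,"claw":0}]';python3 -m pendant '[{"xyz":[0,0,0],"yaw":0,"claw":0},{"xyz":[0,0,0],"yaw":0,"claw":0},{"xyz":[0,0,0],"yaw":0,"claw":0}]'
python3 - <<'E'
from h import *
w=camera_params("wrist");np.save("w10.npy",w['world_from_camera'])
for n in("wrist","side"):
    im=cv2.cvtColor(get_image(n),cv2.COLOR_RGB2BGR);cv2.imwrite(f"pics/{n}10.png",im)
a=cv2.imread("pics/side10.png")[130:290,200:400];cv2.imwrite("pics/side10z.png",cv2.resize(a,None,fx=3.7,fy=3.7))
o=get_obs();print(o['joint_positions'],o['eef_rot'].T@(np.array([.4225,.042,.2])-o['position']))
E
```

```text
time_s: 14.1
position: [0.4203, 0.0433, 0.3084]
eef_rot: [[0.989, 0.145, -0.001], [0.145, -0.989, -0.0], [-0.001, -0.0, -1.0]]
force: [0.1, 0.5, 0.6]
width: -0.0001
time_s: 14.48
position: [0.4238, 0.0416, 0.3092]
eef_rot: [[0.99, 0.143, 0.001], [0.143, -0.99, -0.001], [0.001, 0.001, -1.0]]
force: [0.9, -0.7, -0.8]
width: -0.0005
[-0.6481  0.3688  0.6319  2.0425 -0.295   0.8182 -1.2721] [-0.001  -0.0006  0.1092]
```

View pics/wrist10.png

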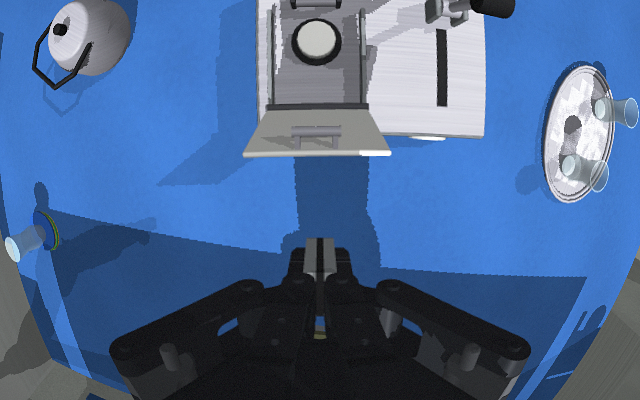

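View pics/side10z.png

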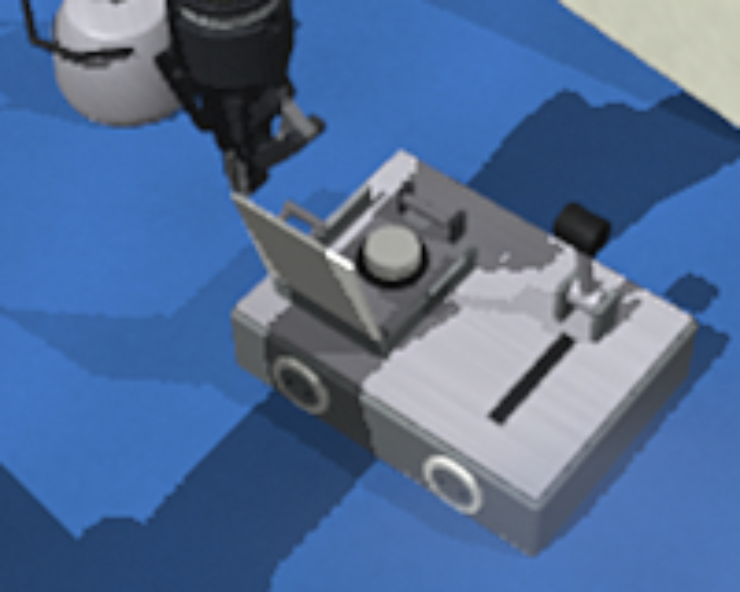

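Wrist view: the cover's free edge runs from (245,155) to (390,153), ahead of the closed fingertips at (319,260).

Run:
```python
from h import *
p=camera_params("wrist");p['world_from_camera']=np.load("w10.npy")
o_=get_obs();P=o_['position'];R=o_['eef_rot']
for uv in((245,156),(318,155),(390,153)):
  o,d=wrist_ray(uv,p);X=o+d*(.226-o[2])/d[2];print(X,R.T@(X-P))
```

```text
[0.4547 0.1027 0.226 ] [ 0.0395 -0.0561  0.0832]
[0.4627 0.0485 0.226 ] [ 0.0397 -0.0013  0.0832]
[ 0.4724 -0.0044  0.226 ] [0.0418 0.0525 0.0832]
```

```bash
python3 -m pendant '[{"xyz":[0,0,0.04],"yaw":0,"claw":0},{"xyz":[0,0,0.08],"yaw":0,"claw":0},{"xyz":[0,0,0.105],"yaw":0,"claw":0},{"xyz":[0,0,0.105],"yaw":0,"claw":0}]';python3 -m pendant '[{"xyz":[0.015,0,0],"yaw":0,"claw":0},{"xyz":[0.03,0,0],"yaw":0,"claw":0},{"xyz":[0.045,0,0],"yaw":0,"claw":0},{"xyz":[0.06,0,0],"yaw":0,"claw":0},{"xyz":[0.075,0,0],"yaw":0,"claw":0}]'
python3 - <<'E'
from h import *
for n in("side",):
    im=cv2.cvtColor(get_image(n),cv2.COLOR_RGB2BGR);cv2.imwrite(f"pics/{n}11.png",im)
a=cv2.imread("pics/side11.png")[130:290,200:400];cv2.imwrite("pics/side11z.png",cv2.resize(a,None,fx=3.7,fy=3.7))
E
```

```text
time_s: 15.08
position: [0.422, 0.0417, 0.203]
eef_rot: [[0.99, 0.143, -0.004], [0.143, -0.99, -0.001], [-0.004, 0.0, -1.0]]
force: [0.0, -0.6, -0.0]
width: -0.0001
time_s: 15.7
position: [0.498, 0.0529, 0.2056]
eef_rot: [[0.99, 0.144, 0.002], [0.144, -0.99, 0.0], [0.002, 0.0, -1.0]]
force: [-1.3, 0.1, 0.2]
width: 0.0003
```

View pics/side11z.png

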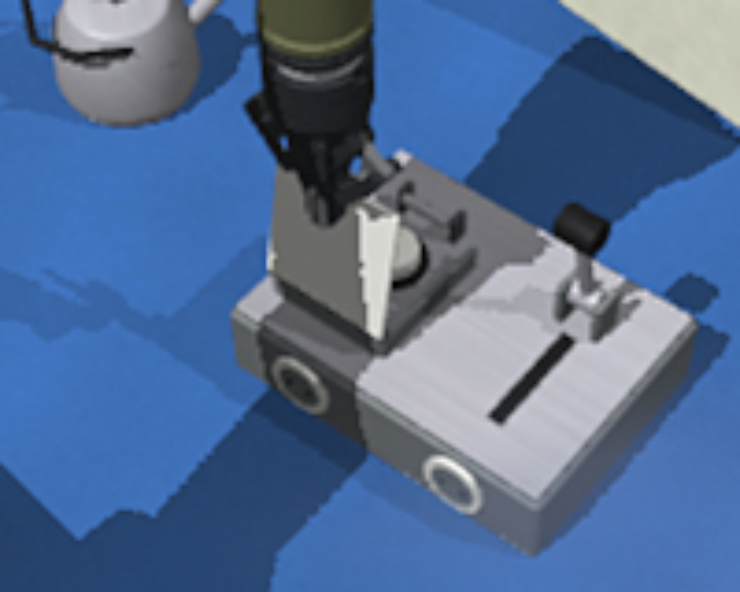

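The cover is turning with the fingers. I'll keep pushing, lowering as it goes.

```bash
python3 -m pendant '[{"xyz":[0.015,0,0.0],"yaw":0,"claw":0},{"xyz":[0.03,0,0.003],"yaw":0,"claw":0},{"xyz":[0.045,0,0.008],"yaw":0,"claw":0},{"xyz":[0.058,0,0.015],"yaw":0,"claw":0},{"xyz":[0.07,0,0.022],"yaw":0,"claw":0}]'; python3 -m pendant '[{"xyz":[0.008,0,0.005],"yaw":0,"claw":0},{"xyz":[0.015,0,0.01],"yaw":0,"claw":0},{"xyz":[0.015,0,0.01],"yaw":0,"claw":0},{"xyz":[0.015,0,0.01],"yaw":0,"claw":0},{"xyz":[0.015,0,0.01],"yaw":0,"claw":0}]'
python3 - <<'E'
from h import *
for n in("side","wrist"):
    im=cv2.cvtColor(get_image(n),cv2.COLOR_RGB2BGR);cv2.imwrite(f"pics/{n}12.png",im)
a=cv2.imread("pics/side12.png")[130:290,200:400];cv2.imwrite("pics/side12z.png",cv2.resize(a,None,fx=3.7,fy=3.7))
E
```

```text
time_s: 16.38
position: [0.5668, 0.0632, 0.1824]
eef_rot: [[0.99, 0.144, 0.001], [0.144, -0.99, 0.0], [0.001, 0.0, -1.0]]
force: [0.2, -0.3, -1.0]
width: -0.0
time_s: 17.0
position: [0.5806, 0.0653, 0.1725]
eef_rot: [[0.99, 0.144, 0.0], [0.144, -0.99, 0.0], [0.0, -0.0, -1.0]]
force: [-0.5, 0.7, -0.1]
width: -0.0003
```

View pics/side12z.png

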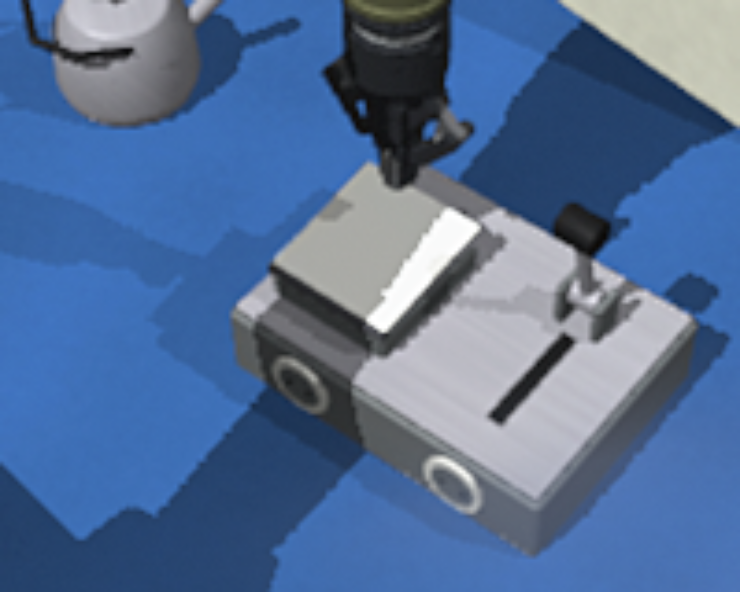

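View pics/wrist12.png

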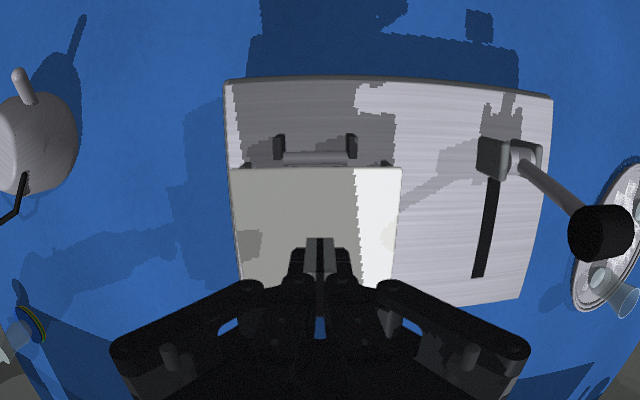

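The cover rests ajar and the fingertips are clear above it. I'll move over the free edge and press.

```bash
python3 -m pendant '[{"xyz":[0.026,0,0],"yaw":0,"claw":0},{"xyz":[0.026,0,0.02],"yaw":0,"claw":0},{"xyz":[0.026,0,0.035],"yaw":0,"claw":0},{"xyz":[0.026,0,0.042],"yaw":0,"claw":0},{"xyz":[0.026,0,0.046],"yaw":0,"claw":0}]'; python3 -m pendant '[{"xyz":[0,0,0.003],"yaw":0,"claw":0},{"xyz":[0,0,0.006],"yaw":0,"claw":0},{"xyz":[0,0,0.009],"yaw":0,"claw":0},{"xyz":[0,0,0.011],"yaw":0,"claw":0},{"xyz":[0,0,0.012],"yaw":0,"claw":0}]'
```

```text
time_s: 17.73
position: [0.6063, 0.069, 0.1261]
eef_rot: [[0.99, 0.144, -0.001], [0.144, -0.99, 0.0], [-0.001, -0.0, -1.0]]
force: [-2.6, 0.1, 8.0]
width: -0.0003
time_s: 18.35
position: [0.6069, 0.0692, 0.1155]
eef_rot: [[0.99, 0.144, 0.001], [0.144, -0.99, 0.001], [0.001, -0.001, -1.0]]
force: [-4.3, 0.2, 14.2]
width: 0.0
```

```bash
python3 -m pendant '[{"xyz":[0,0,0],"yaw":0,"claw":0},{"xyz":[0,0,-0.03],"yaw":0,"claw":0},{"xyz":[0,0,-0.08],"yaw":0,"claw":0},{"xyz":[0,0,-0.13],"yaw":0,"claw":0},{"xyz":[0,0,-0.18],"yaw":0,"claw":0}]'
python3 - <<'E'
from h import *
for n in("side","wrist","top"):
    im=cv2.cvtColor(get_image(n),cv2.COLOR_RGB2BGR);cv2.imwrite(f"pics/{n}13.png",im)
a=cv2.imread("pics/side13.png")[100:320,200:480];cv2.imwrite("pics/side13z.png",cv2.resize(a,None,fx=2.8,fy=2.7))
E
```

```text
time_s: 18.98
position: [0.6064, 0.0692, 0.2956]
eef_rot: [[0.99, 0.144, -0.0], [0.144, -0.99, -0.0], [-0.0, 0.0, -1.0]]
force: [0.7, 0.2, 0.1]
width: -0.0004
```

View pics/side13z.png

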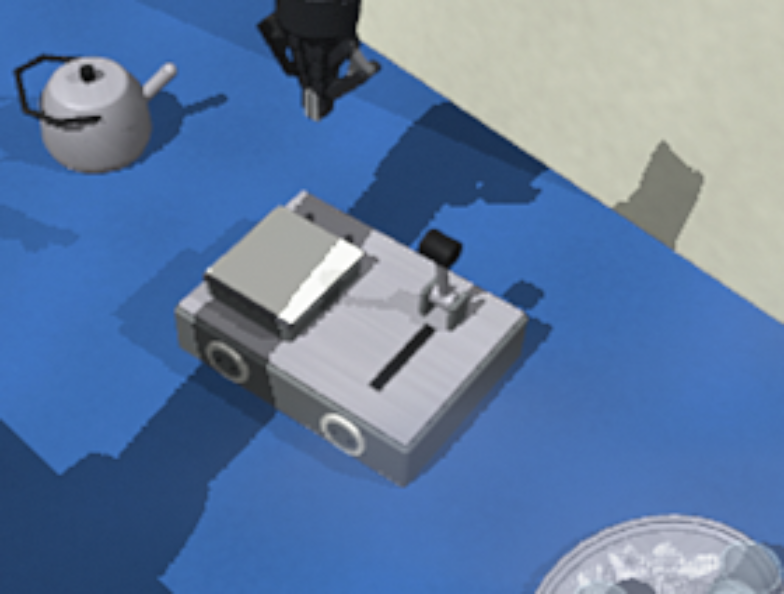

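View pics/wrist13.png

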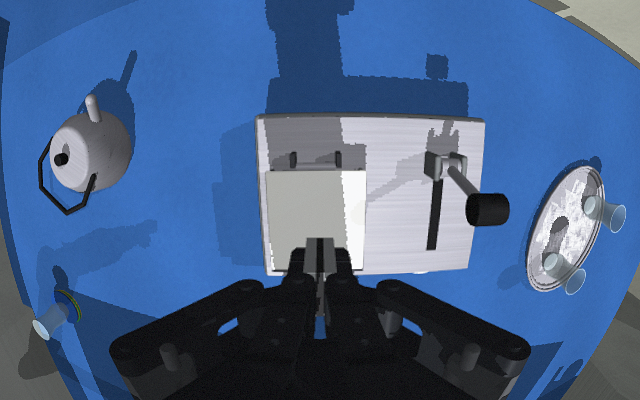

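Run:
```python
from h import *
a=np.radians(8.5);R=np.array([[np.cos(a),-np.sin(a)],[np.sin(a),np.cos(a)]]);t=np.array([.582,-.0095])
for th in(0,.09,.15):
  for y in(.019,.131):
    x=-.075+.122*np.cos(th)-.006*np.sin(th);z=.11+.122*np.sin(th)+.006*np.cos(th)
    print(th,y,proj("side",[*(t+R@[x,y]),z]))
for k in(12,13):
  im=cv2.imread(f"pics/side{k}.png")[170:220,260:350];cv2.imwrite(f"pics/e{k}.png",cv2.resize(im,None,fx=7,fy=5.8))
e=np.vstack([cv2.imread("pics/e12.png"),cv2.imread("pics/e13.png")]);cv2.imwrite("pics/e.png",e)
```

```text
0 0.019 [329.9096 192.9261]
0 0.131 [299.7609 175.0906]
0.09 0.019 [329.801  190.6966]
0.09 0.131 [299.475  172.8167]
0.15 0.019 [329.6129 189.3251]
0.15 0.131 [299.1665 171.4097]
```

View pics/e.png

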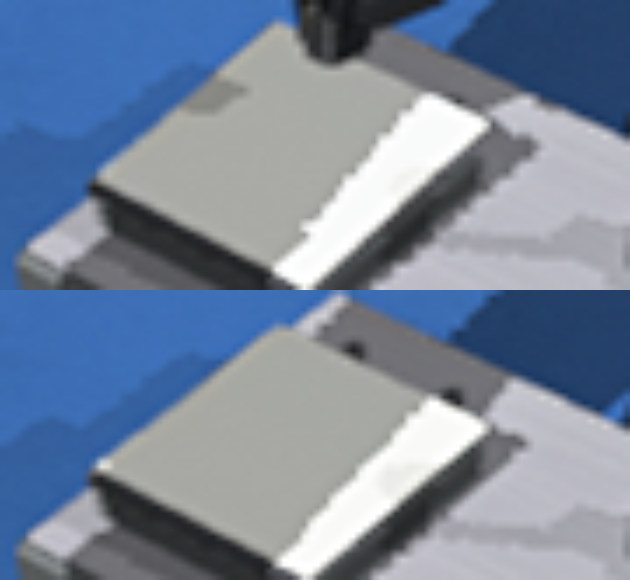

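The edge corner dropped 2.3 px from ajar. The projection predicts 2.2 px for fully shut, so the cover is shut. Last, I'll compare the bystanders with the first images.

Run:
```python
from h import *
a=cv2.imread("pics/side0.png");b=cv2.imread("pics/side13.png");
for nm,(y0,y1,x0,x1) in dict(kettle=(110,175,195,270),tray=(285,380,380,490),knob=(180,205,345,370)).items():
    g=lambda i:cv2.cvtColor(i[y0:y1,x0:x1],cv2.COLOR_BGR2GRAY).astype(np.float32)
    print(nm,cv2.phaseCorrelate(g(a),g(b)))
print(get_obs()['time_s'],get_obs()['force']); job_done()
```

```text
kettle ((0.4593420646325441, -0.22045981703098505), 0.6982762622833252)
tray ((-0.012304104980174202, -0.002294273292072546), 0.9986726014978355)
knob ((0.474961352871869, 0.7039556116281087), 0.9555481695175171)
19.125 [-0.3992 -0.4962  0.2577]
the job is handed in; nothing more can be done
```

The whole sequence is done and the job was handed in at about 19 s of the 72 s allowed. `job_done` gives no verdict, so what follows rests on my own last checks.

- **Test:** I pressed the button with closed fingers and the lever tripped and dropped.
- **Lever:** I pinched the knob and lifted it along its arc to the stop, where the force rose to 13 N. After I let go it stayed up. In the last side picture the knob is within 1 px of its starting position.
- **Cover:** I pushed it over until it sank ajar, then pressed its free edge down with about 14 N. In the side view the edge dropped 2.3 px, and the calibration predicts 2.2 px for going from ajar to shut. The button is out of sight under the cover; it was out in the last picture before I closed it.
- **Bystanders:** In the side view, the tray and its glasses show no shift. The kettle shows about 0.5 px, with only moderate match quality (0.70), which I put down to shadows changing because nothing came near it.
- **Robot:** It was clear of everything, with the force reading about zero.

No check failed. One detour: I first turned the wrist the wrong way above the unit, towards a joint limit, and turned back, which cost about 3 s.

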